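Fit a tubular lamp into a restored brass picture light

TASK

Three tubular lamps lie on the bench; fit the middle-length one into the brass picture light that lies on its back. Hold the lamp sloping, push its lower end against the spring contact to press it in, then tip the other end down inside the fixed end block, so that the lamp lies level and fully home in its bay, held by the spring, and let go.

Things in the scene. Friction and masses are not known exactly. Their poses are not given: they have to be found in the camera images.
- lamp: Middle one in length of three tubular lamps (80, 120, 160 mm) lying side by side, in any order, on the robot's left. White tube 26 mm thick, square 28 mm aluminium collar near each end, brass caps 18 mm wide, 6 mm long at the tips; 120 mm long overall, ends alike, about 90 g. Origin: middle of its axis, 14 mm above the bench at the start. y runs along it, z up at the start. Grip across its middle.
- bay (a point): Where the fitted lamp's middle belongs in the brass picture light (fixed, on the robot's right): 42 mm above the bench. y runs along the bay from spring contact (-y) to fixed end block (+y), z up. Saddles at y -80 to -36 and 36 to 60 mm, floor 14 mm below this point, carry the collars between cheeks 38 mm apart, as high as this point. Between the saddles: free to 34 mm below it, room for fingers.
- end_block (a point): Middle of the top inner edge of the fixed end block, a brass block 48 mm wide: at y = +60 mm in the bay's frame, 14 mm above the bay's axis. A lamp sloping by about 20 degrees, its +y end raised, clears it; with the lower end (on the axis) pushed to about y = -66 mm it tips down free of the block. The spring then pushes it against the block.
- contact (a joint): Travel of the spring contact towards -y of the bay, in m: 0 free, 0.012 with the lamp fitted, 0.024 fully pressed. A copper disc 21 mm wide on the bay's axis, its face at y = -48 mm when free. Force 1 N when free plus 0.2 N per mm (3.4 N with the lamp fitted). Its brass housing behind, from y = -80 mm, rises 14 mm above the axis.
There are look-alikes about, which are no part of the job. What is shaped like the lamp but green or orange is not meant.

How it is judged:
On the way:
1. the sloping lamp, in the bay, presses the spring contact in by more than 8 mm, its other end still raised (slope over 5 degrees) (value of joint contact above 0.008 m and distance between lamp and bay below 0.06 m and (angle between lamp's own y axis and vertical below 1.483 rad or angle between lamp's own y axis and vertical above 1.658 rad)), for 0.1 s.
At the end, for the whole second after the job is handed in: The 120 mm lamp lies at rest in the bay: its middle within 10 mm across, 6 mm along and 6 mm in height of the bay point, in line with the bay within 8.5 degrees, and the spring contact pressed in by 6 to 18 mm against it (x of lamp in the frame of bay between -0.01 and 0.01 m and y of lamp in the frame of bay between -0.006 and 0.006 m and z of lamp in the frame of bay between -0.006 and 0.006 m and angle between the y axis of lamp and the y axis of bay, either way round below 0.15 rad and value of joint contact between 0.006 and 0.018 m and linear speed of lamp below 0.02 m/s); the robot touches nothing.
It also fails if it takes over 42 s, if anything falls off the work surface, if the arm or the gripper's body presses on something with over 40 N, if the wrist force passes 120 N, or if a joint passes its speed limit or range.

ROBOT

A 7-joint arm with a two-finger parallel gripper is mounted at the origin on the work surface. World frame = base frame: x ahead of the robot, y to its left, z up, the work surface at z = 0. Lengths are in m, angles in rad, forces in N, time in s.
With the tool pointing down it reaches from about 0.35 to 0.9 m from the base axis. Payload 8.1 kg.
Tool frame: the origin (TCP) lies midway between the tips of the shut fingers; the grasp point (between the pads) lies arm.grip_point_offset behind it (arm.grip_point_offset is the distance from the TCP to the grasp point, in m); z points along the fingers, y is the line along which they close (so a half turn about z gives the same grasp; the last joint's range is limited). The gripper opens to 92 mm and grips with 3 to 60 N. Pads are 19 mm wide; open, the fingers measure 130 mm over their backs; the gripper's body (75 mm by 190 mm) begins 47 mm behind the grasp point.
Start: joints at [-1.403, 0.434, 0.025, 1.573, -0.012, 1.134, -0.075], TCP at [0.167, 0.602, 0.227] pointing down, gripper open.
Joint ranges: [-2.62, 2.62], [-0.44, 2.09], [-1.27, 1.32], [0.08, 2.57], [-1.32, 4.46], [0.12, 2], [-2.74, 2.74]. Speed limits (rad/s): [2.22, 2.22, 3.01, 3.01, 3.14, 3.14, 3.14].

INTERFACE

Orientations are given as a 3x3 rotation matrix whose columns are the frame's x, y, z axes.
In Python, from rig import status, vision, arm gives the robot as it stands.
- The arm moves only by the tool play_rows, never from a script. Its argument "plan" is text: rows parted by semicolons, each of 5 numbers parted by spaces: the opening, from 0 (shut) to 1 (fully open), then the shift along the tool's x, y, z in shares of 75 cm (1.0 is 75 cm), then the turn about the tool's z in normalised numbers (1 is 180 degrees). A call has 1 to 12 rows; each row is the pose to reach, as a shift and turn from the pose commanded when the call began, along the tool's axes at that moment; what a row does not reach only later rows make up. A row lasts 1/8 s, in which the tool goes at most 62.5 mm and 10.7 degrees, less where a joint would pass 70% of its speed; a pose out of reach is approached as far as the arm can. A shift or turn number past 1, either way, is cut back to 1. A call with a gripper value outside its range is refused whole. The fingers move at their own pace and stop on an object; "grip_force" is the grip in N (left out, the last holds). Time passes only in rows, so rows that repeat a pose let the fingers close. It gives the time, the measured TCP pose, the force, the opening and the grip force at its end, in the units of the state.
- status.get_obs(): the state, without advancing time (a new reading comes with each control period).
- vision.capture(name): name is "side" or "top" or "wrist"; returns (picture, depth): 420x560x3 uint8, red, green, blue; 420x560 float32, m along the optical axis (not along the pixel's ray), 0 where there is no reading.
- vision.camera_info(name): a dict with "fx", "fy", "cx", "cy" (pixels), "cam_to_world" (4x4, takes a point from camera to world coordinates). Camera axes: x right, y down, z forward; pixel columns grow to the right and rows downward; lengths in m; the calibration is good to about 2 mm. A picture is of the moment at which its call begins: read the wrist's pose just before it. camera_info takes no time and is no camera call; for the wrist camera it gives the pose at the moment of the call.
- arm.hand_in(): hands the job in; it is judged then, once.
The state is a dict: "t": time; "joint_positions": joint angles; "qd": joint speeds; "tau": joint torques, N m; "position": TCP position; "eef_rot": TCP orientation; "contact_force": force on the tool from outside, world axes, zero at the start; "moment": the same for the moment, N m; "gripper_width": opening from 0.0 (shut) to 1.0 (fully open); "grasp_force": force on a finger pad.
Only numpy, scipy, OpenCV 4.12 (cv2) and the standard library are available. Lean on these libraries where they do the work, as an engineer would, in place of code of your own. Each camera call takes 0.05 s, during which the arm holds its last target. There are 200 camera calls.

## Working session

There is one attempt and no reset: what is moved stays moved. The work goes in short steps, Python scripts to look and compute and a tool call to move; the robot and the scene stay as the last step left them, time stands still between calls to the robot, and variables do not carry over. Pictures are saved under pics/ and viewed, at most 10 in all, crops included, and the job is handed in when it is done.

Besides the shell and the picture viewer there is one more tool, called after ">>>" as name(argument=value, ...) on one line, values as JSON. play_rows: Moves the arm, as the interface text tells. Its arguments: {"type":"object","properties":{"plan":{"type":"string"},"grip_force":{"type":"number"}},"required":["plan"]}

```bash
mkdir -p pics; cat > h.py <<'E'
import numpy as np,cv2
from rig import status,vision,arm
def cap(n,f=None):
    p,d=vision.capture(n)
    if f: cv2.imwrite('pics/'+f,p[:,:,::-1])
    return p,d,vision.camera_info(n)
def pts(d,c):
    v,u=np.mgrid[:d.shape[0],:d.shape[1]]
    P=np.stack([(u-c['cx'])/c['fx']*d,(v-c['cy'])/c['fy']*d,d],-1)
    T=np.array(c['cam_to_world']);return P@T[:3,:3].T+T[:3,3]
E
python3 - <<'E'
from h import *
s=status.get_obs();print(s['t'],s['position'],s['eef_rot'],s['gripper_width'],arm.grip_point_offset)
for n in('top','side'):
    p,d,c=cap(n,n+'0.png');np.savez('/tmp/'+n,p=p,d=d,T=c['cam_to_world'],k=[c['fx'],c['fy'],c['cx'],c['cy']]);print(np.array(c['cam_to_world']).round(3),c['fx'],c['cx'],c['cy'])
E
```

```text
0.0 [0.16711923 0.60171929 0.22596753] [[-9.63533845e-01  2.67586342e-01 -2.79775297e-04]
 [ 2.67586453e-01  9.63532658e-01 -1.51878348e-03]
 [-1.36833079e-04 -1.53826336e-03 -9.99998808e-01]] 0.9989067707947269 0.0188
[[-0.004 -0.997  0.072  0.334]
 [-1.     0.005  0.019  0.033]
 [-0.02  -0.072 -0.997  0.877]
 [ 0.     0.     0.     1.   ]] 408.31137281299976 277.6056765955516 213.70073407042992
[[ 0.693 -0.481  0.538 -0.178]
 [-0.721 -0.453  0.524 -0.525]
 [-0.009 -0.751 -0.661  0.786]
 [ 0.     0.     0.     1.   ]] 543.727682215588 277.0760345540317 207.9374212447438
```

View pics/top0.png

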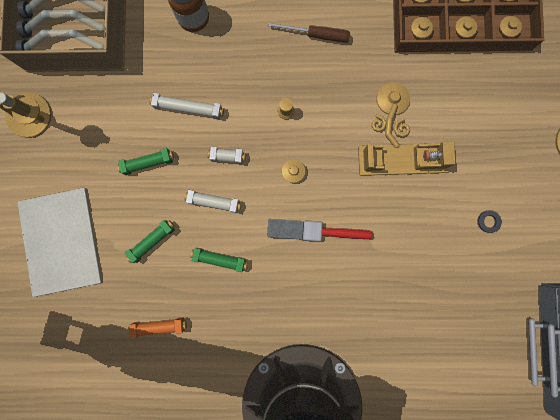

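View pics/side0.png

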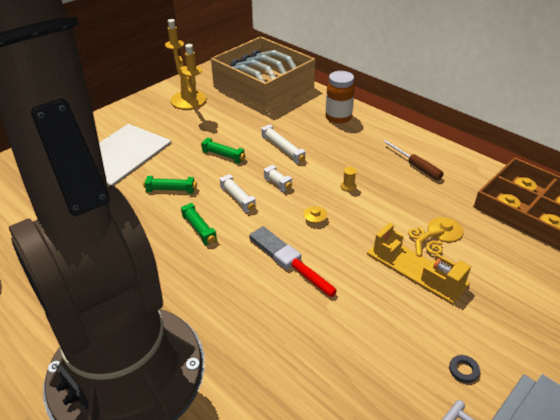

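The top view shows three white lamps: 160 mm at (187,105), 80 mm at (227,155) and 120 mm at (213,201). The green look-alikes are at (146,161), (150,241) and (220,260), and there is an orange one at (158,327). In the picture light, the fixed block is at (374,157) and the spring at (433,155). I choose the white lamp at (213,201) and check it in one close crop.

```bash
python3 - <<'E'
from h import *
z=np.load('/tmp/top.npz');k=z['k'];c=dict(fx=k[0],fy=k[1],cx=k[2],cy=k[3],cam_to_world=z['T'])
W=pts(z['d'],c);p=z['p'];hsv=cv2.cvtColor(p,cv2.COLOR_RGB2HSV)
m=((hsv[...,1]<50)&(hsv[...,2]>120)&(W[...,2]>.008)&(W[...,2]<.05)).astype(np.uint8)
n,l,s,ce=cv2.connectedComponentsWithStats(m)
for i in range(1,n):
    if s[i,4]<150: continue
    q=W[l==i];r=cv2.minAreaRect(q[:,:2].astype(np.float32)*1000);print(ce[i].round(),s[i,4],[np.round(a,1) for a in r],cv2.boxPoints(r).round(0).tolist(),np.percentile(q[:,2],[50,95]).round(3))
# fixture: points heights
sub=W[135:182,352:464]
np.set_printoptions(linewidth=250)
print((sub[::3,::4,2]*1000).round().astype(int))
for lo,hi in((.02,.034),(.034,.048),(.048,.064)):
    mm=((W[...,2]>lo)&(W[...,2]<hi)).astype(np.uint8);mm[:138]=0;mm[182:]=0;mm[:,:352]=0;mm[:,464:]=0
    n,l,s,ce=cv2.connectedComponentsWithStats(mm)
    for i in range(1,n):
        if s[i,4]<12: continue
        q=W[l==i];r=cv2.minAreaRect(q[:,:2].astype(np.float32)*1000);print(lo,ce[i].round(),s[i,4],[np.round(a,1) for a in r],cv2.boxPoints(r).round(0).tolist(),np.median(q[:,2]).round(3))
a=cv2.resize(p[130:230,170:260],None,fx=4,fy=4,interpolation=2)[:,:,::-1];b=cv2.resize(p[130:190,350:465],None,fx=4,fy=4,interpolation=2)[:,:,::-1]
o=np.zeros((400,800,3),np.uint8);o[:400,:330]=a[:,:330];o[:240,335:795]=b;cv2.imwrite('pics/crop.png',o)
E
```

```text
[185. 105.] 740 [array([632.2, 246.1]), array([147. ,  27.6]), np.float64(79.6)] [[605.0, 176.0], [633.0, 171.0], [659.0, 316.0], [632.0, 321.0]] [0.025 0.028]
[225. 154.] 364 [array([523. , 159.5]), array([67. , 26.3]), np.float64(84.8)] [[507.0, 127.0], [533.0, 125.0], [539.0, 192.0], [513.0, 194.0]] [0.026 0.029]
[212. 201.] 588 [array([424.3, 188.3]), array([107.3,  27.5]), np.float64(78.6)] [[400.0, 138.0], [427.0, 133.0], [448.0, 238.0], [421.0, 244.0]] [0.025 0.029]
[ 75. 240.] 337 [array([346.2, 477.6]), array([83.7, 98.7]), np.float64(65.6)] [[284.0, 460.0], [374.0, 419.0], [408.0, 495.0], [319.0, 536.0]] [0.009 0.01 ]
[312. 230.] 347 [array([360.8, -23. ]), array([37.9, 40.1]), np.float64(89.4)] [[341.0, -42.0], [381.0, -42.0], [381.0, -4.0], [341.0, -4.0]] [0.019 0.021]
[ 36. 239.] 174 [array([350.4, 564.1]), array([49.2, 62.8]), np.float64(11.1)] [[320.0, 590.0], [332.0, 529.0], [381.0, 538.0], [369.0, 600.0]] [0.009 0.011]
[ 43. 267.] 232 [array([283.2, 554.5]), array([66.6, 79.8]), np.float64(59.9)] [[232.0, 546.0], [301.0, 506.0], [334.0, 563.0], [265.0, 603.0]] [0.009
[... 2755 characters left out ...]
, [532.0, -171.0], [537.0, -171.0], [537.0, -149.0]] 0.04
0.034 [372. 163.] 68 [array([ 502.8, -142.6]), array([56.8, 27.8]), np.float64(42.1)] [[472.0, -151.0], [491.0, -172.0], [533.0, -134.0], [515.0, -113.0]] 0.04
0.048 [448. 153.] 305 [array([ 516.5, -297.7]), array([24.8, 48. ]), np.float64(89.0)] [[492.0, -310.0], [540.0, -311.0], [541.0, -286.0], [493.0, -285.0]] 0.055
0.048 [370. 155.] 150 [array([ 512.1, -140.2]), array([47.6, 12.1]), np.float64(0.8)] [[488.0, -134.0], [488.0, -147.0], [536.0, -146.0], [536.0, -134.0]] 0.054
0.048 [428. 154.] 27 [array([ 513.8, -258.5]), array([14.4,  9.1]), np.float64(1.1)] [[507.0, -254.0], [507.0, -263.0], [521.0, -263.0], [521.0, -254.0]] 0.049
```

View pics/crop.png

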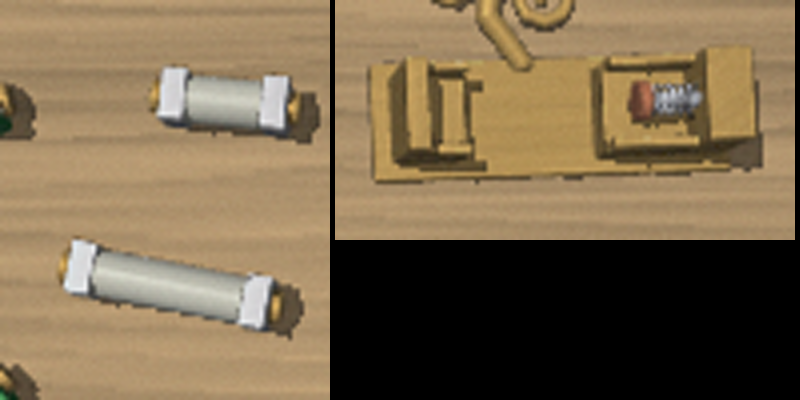

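The crop confirms the choice: a white tube with two aluminium collars and brass caps, 107 mm plus caps long, at (213,201). The bay's block is at its left (374,157) and the copper spring contact at its right (433,155). Next I compute the move above the lamp.

```bash
cat >> h.py <<'E'
def go(x,y,z,head):
    s=status.get_obs();R=np.array(s['eef_rot']);d=R.T@(np.array([x,y,z])-s['position'])*100
    h=np.degrees(np.arctan2(R[1,0],R[0,0]));print('t',s['t'],'shift cm',d.round(2),'turn',round((h-head+180)%360-180,2),'width',s['gripper_width'])
E
python3 -c "
from h import *
go(.424,.188,.15,78.7)"
```

```text
t 0.1 shift cm [-35.82 -32.99   7.65] turn 85.78 width 1.0014172041253606
```

Units first: shifts go in shares of 75 cm and turns go in shares of 180 degrees. So -35.8 cm / 75 = -0.4773, -33 cm / 75 = -0.44, 85.8 degrees / 180 = 0.4767.

>>> play_rows(plan="1 -0.4773 -0.44 0.1013 0.4767;1 -0.4773 -0.44 0.1013 0.4767;1 -0.4773 -0.44 0.1013 0.4767;1 -0.4773 -0.44 0.1013 0.4767;1 -0.4773 -0.44 0.1013 0.4767;1 -0.4773 -0.44 0.1013 0.4767;1 -0.4773 -0.44 0.1013 0.4767;1 -0.4773 -0.44 0.1013 0.4767;1 -0.4773 -0.44 0.1013 0.4767;1 -0.4773 -0.44 0.1013 0.4767;1 -0.4773 -0.44 0.1013 0.4767;1 -0.4773 -0.44 0.1013 0.4767")

```text
t: 1.6
position: [0.4234, 0.1896, 0.1508]
eef_rot: [[0.194, 0.981, -0.0], [0.981, -0.194, 0.0], [0.0, -0.0, -1.0]]
contact_force: [-0.5, -0.5, 0.7]
gripper_width: 0.999
grasp_force: 0.0
```

```bash
cat >> h.py <<'E'
def lamp(W,p,lo=.012,hi=.04):
    hsv=cv2.cvtColor(p,cv2.COLOR_RGB2HSV)
    m=((hsv[...,1]<50)&(hsv[...,2]>120)&(W[...,2]>lo)&(W[...,2]<hi)).astype(np.uint8)
    n,l,s,ce=cv2.connectedComponentsWithStats(m)
    for i in range(1,n):
        if s[i,4]<300: continue
        q=W[l==i];r=cv2.minAreaRect(q[:,:2].astype(np.float32)*1000);b=cv2.boxPoints(r)
        print(ce[i].round(),s[i,4],[np.round(a,1) for a in r],b.round(0).tolist(),np.percentile(q[:,2],[50,95]).round(3))
E
python3 - <<'E'
from h import *
p,d,c=cap('wrist','w1.png')
print(np.array(c['cam_to_world']).round(3),status.get_obs()['position'])
W=pts(d,c);lamp(W,p);go(.424,.188,.004,78.7)
E
```

```text
[[ 0.981 -0.185 -0.061  0.439]
 [-0.194 -0.932 -0.305  0.273]
 [-0.     0.311 -0.95   0.309]
 [ 0.     0.     0.     1.   ]] [0.42346672 0.18938792 0.15079159]
[513.  89.] 5014 [array([631.4, 242. ]), array([140.2,  28.2]), np.float64(80.1)] [[605.0, 175.0], [633.0, 171.0], [657.0, 309.0], [630.0, 313.0]] [0.026 0.029]
[286. 199.] 2988 [array([424.1, 187.7]), array([107.2,  27.4]), np.float64(78.6)] [[400.0, 138.0], [427.0, 132.0], [448.0, 238.0], [421.0, 243.0]] [0.027 0.029]
[395. 210.] 1877 [array([523.5, 158.8]), array([67.8, 27.4]), np.float64(84.1)] [[506.0, 126.0], [534.0, 124.0], [541.0, 191.0], [513.0, 194.0]] [0.027 0.029]
t 1.65 shift cm [-0.13  0.08 14.68] turn 0.11 width 1.0041493232060104
```

View pics/w1.png

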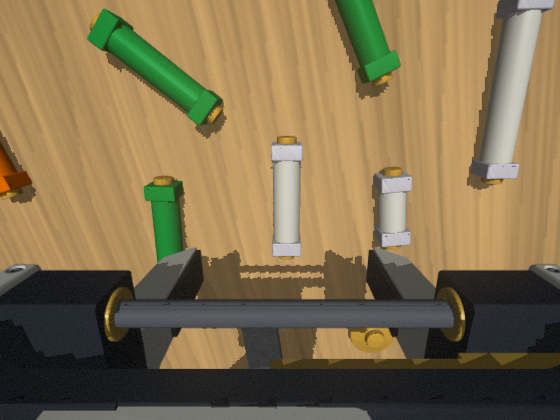

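The wrist view shows the white 120 mm lamp at (287,200), between the open fingers. Its neighbours, at (395,210) and (165,220), are clear of the fingers. Descend and grip.

Converted, 14.7 cm / 75 = 0.196, -0.15 cm / 75 = -0.002.

>>> play_rows(plan="1 -0.002 0.0007 0.0667 0;1 -0.002 0.0007 0.1333 0;1 -0.002 0.0007 0.18 0;1 -0.002 0.0007 0.196 0;1 -0.002 0.0007 0.196 0;1 -0.002 0.0007 0.196 0;0.2 -0.002 0.0007 0.196 0;0.2 -0.002 0.0007 0.196 0;0.2 -0.002 0.0007 0.196 0;0.2 -0.002 0.0007 0.196 0;0.2 -0.002 0.0007 0.196 0;0.2 -0.002 0.0007 0.196 0", grip_force=12)

```text
t: 3.15
position: [0.424, 0.1869, 0.0037]
eef_rot: [[0.196, 0.981, -0.0], [0.981, -0.196, -0.0], [-0.0, -0.0, -1.0]]
contact_force: [1.0, 0.3, 0.4]
gripper_width: 0.397
grasp_force: 0.0
```

Converted, -15 cm / 75 = -0.2, -10 cm / 75 = -0.1333.

>>> play_rows(plan="0.1 0 0 0 0;0.1 0 0 0 0;0.1 0 0 0 0;0.1 0 0 0 0;0.1 0 0 -0.0533 0;0.1 0 0 -0.1333 0;0.1 0 0 -0.2 0;0.1 0 0 -0.2 0;0.1 0 0 -0.2 0")

```text
t: 4.28
position: [0.4235, 0.1869, 0.1533]
eef_rot: [[0.196, 0.981, -0.001], [0.981, -0.196, 0.0], [0.0, -0.001, -1.0]]
contact_force: [0.7, 0.1, -1.6]
gripper_width: 0.282
grasp_force: 12.0
```

```bash
python3 - <<'E'
from h import *
s=status.get_obs();print(s['grasp_force'],s['gripper_width'],s['position'])
p,d,c=cap('wrist');W=pts(d,c);lamp(W,p,.10,.25)
go(.514,-.206+.024,.16,91.6)
E
```

```text
11.99980080127716 0.2823242045408042 [0.42348496 0.18694667 0.15332745]
[284. 224.] 5726 [array([428. , 213.8]), array([55.5, 27.6]), np.float64(80.2)] [[410.0, 189.0], [437.0, 184.0], [446.0, 239.0], [419.0, 243.0]] [0.176 0.178]
[243. 258.] 321 [array([402.7, 202.7]), array([ 1.7, 14.3]), np.float64(77.5)] [[396.0, 203.0], [410.0, 200.0], [410.0, 202.0], [396.0, 205.0]] [0.166 0.172]
[326. 257.] 305 [array([446.5, 193.9]), array([ 1.7, 14. ]), np.float64(80.0)] [[439.0, 194.0], [453.0, 192.0], [454.0, 194.0], [440.0, 196.0]] [0.166 0.172]
t 4.325 shift cm [-34.37  16.14  -0.71] turn -12.9 width 0.27808597531589796
```

```bash
python3 -c "
from h import *
go(.514,-.29,.20,91.6)"
```

```text
t 4.325 shift cm [-44.97  18.25  -4.7 ] turn -12.9 width 0.27808597531589796
```

Converted, -45 cm / 75 = -0.6, -4.7 cm / 75 = -0.0627, -12.9 degrees / 180 = -0.0717.

>>> play_rows(plan="0.1 -0.6 0.2427 -0.0627 -0.0717;0.1 -0.6 0.2427 -0.0627 -0.0717;0.1 -0.6 0.2427 -0.0627 -0.0717;0.1 -0.6 0.2427 -0.0627 -0.0717;0.1 -0.6 0.2427 -0.0627 -0.0717;0.1 -0.6 0.2427 -0.0627 -0.0717;0.1 -0.6 0.2427 -0.0627 -0.0717;0.1 -0.6 0.2427 -0.0627 -0.0717;0.1 -0.6 0.2427 -0.0627 -0.0717;0.1 -0.6 0.2427 -0.0627 -0.0717;0.1 -0.6 0.2427 -0.0627 -0.0717;0.1 -0.6 0.2427 -0.0627 -0.0717")

```text
t: 5.82
position: [0.5143, -0.2887, 0.2004]
eef_rot: [[-0.029, 1.0, -0.0], [1.0, 0.029, 0.001], [0.001, -0.0, -1.0]]
contact_force: [0.0, -0.4, 0.1]
gripper_width: 0.278
grasp_force: 12.0
```

```bash
python3 - <<'E'
from h import *
s=status.get_obs()
p,d,c=cap('wrist','w2.png');W=pts(d,c);print(s['position'],s['grasp_force'])
R=np.array(s['eef_rot']);print(np.degrees(np.arctan2(R[1,0],R[0,0])))
np.savez('/tmp/w2',W=W,p=p)
roi=(W[...,0]>.47)&(W[...,0]<.56)&(W[...,1]<-.1)&(W[...,1]>-.33)
for lo,hi in((.022,.034),(.036,.047),(.050,.062)):
    mm=((W[...,2]>lo)&(W[...,2]<hi)&roi).astype(np.uint8)
    n,l,st,ce=cv2.connectedComponentsWithStats(mm)
    for i in range(1,n):
        if st[i,4]<150: continue
        q=W[l==i];r=cv2.minAreaRect(q[:,:2].astype(np.float32)*1000);print(lo,ce[i].round(),st[i,4],[np.round(a,1) for a in r],cv2.boxPoints(r).round(0).tolist(),np.median(q[:,2]).round(4))
E
```

```text
[ 0.51432979 -0.28868619  0.20042686] 11.999817341566086
91.68752018194067
0.022 [287.  56.] 1213 [array([ 512.5, -159.6]), array([46.4, 24.6]), np.float64(1.5)] [[489.0, -148.0], [490.0, -172.0], [536.0, -171.0], [535.0, -147.0]] 0.0285
0.022 [288. 152.] 510 [array([ 514.8, -255. ]), array([46.2, 23.2]), np.float64(0.8)] [[492.0, -244.0], [492.0, -267.0], [538.0, -266.0], [538.0, -243.0]] 0.0284
0.036 [288.  50.] 462 [array([ 512.7, -159.4]), array([48. , 24.9]), np.float64(1.1)] [[488.0, -147.0], [489.0, -172.0], [537.0, -171.0], [536.0, -146.0]] 0.0424
0.05 [288.  29.] 938 [array([ 512.2, -142.3]), array([47. , 12.3]), np.float64(1.5)] [[489.0, -137.0], [489.0, -149.0], [536.0, -148.0], [535.0, -136.0]] 0.0563
```

View pics/w2.png

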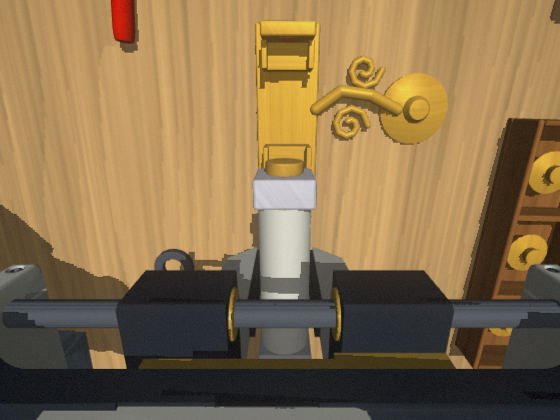

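The wrist view shows the lamp held between the pads, with the bay ahead of it: block edge at (288,35), saddles at (287,56) and (288,152). Bay estimate is (0.5135, −0.2073), heading about 91.5°. Next I press the lamp's +y half down on the end block's edge to pivot it in the grip.

```bash
python3 -c "
from h import *
go(.513,-.183,.065,91.5)"
```

```text
t 5.875 shift cm [10.58  0.17 13.57] turn 0.18 width 0.27873675961375194
```

Converted, 15.5 cm / 75 = 0.2067, 15.2 cm / 75 = 0.2027, 0.2 degrees / 180 = 0.0011.

>>> play_rows(plan="0.1 0.0667 0.0013 0.0267 0.0011;0.1 0.1413 0.0027 0.08 0.0011;0.1 0.1413 0.0027 0.1467 0.0011;0.1 0.1413 0.0027 0.18 0.0011;0.1 0.1413 0.0027 0.18 0.0011;0.1 0.1413 0.0027 0.18 0.0011;0.1 0.1413 0.0027 0.1867 0.0011;0.1 0.1413 0.0027 0.192 0.0011;0.1 0.1413 0.0027 0.1973 0.0011;0.1 0.1413 0.0027 0.2027 0.0011;0.1 0.1413 0.0027 0.2067 0.0011;0.1 0.1413 0.0027 0.2067 0.0011", grip_force=8)

```text
t: 7.38
position: [0.5132, -0.1842, 0.0455]
eef_rot: [[-0.024, 1.0, -0.0], [1.0, 0.024, -0.0], [-0.0, -0.0, -1.0]]
contact_force: [0.5, -0.5, -0.1]
gripper_width: 0.282
grasp_force: 8.0
```

```bash
cat >> h.py <<'E'
def slope(name):
    # slope of white lamp in grip from the wrist depth: top ridge points along y
    p,d,c=cap('wrist',name);W=pts(d,c);s=status.get_obs();t=np.array(s['position']);hsv=cv2.cvtColor(p,cv2.COLOR_RGB2HSV)
    m=(hsv[...,1]<50)&(hsv[...,2]>120)&(d>0)&(abs(W[...,0]-t[0])<.006)&(W[...,1]-t[1]>-.01)&(W[...,1]-t[1]<.08)&(W[...,2]>t[2]-.01)&(W[...,2]<t[2]+.08)
    q=W[m];yy=(q[:,1]-t[1])*1000;zz=(q[:,2]-t[2])*1000
    for a in range(-10,80,5):
        k=(yy>=a)&(yy<a+5)
        if k.sum()>5: print(a,k.sum(),np.median(zz[k]).round(1),end=' | ')
    print();f=np.polyfit(yy,zz,1);print('slope',np.degrees(np.arctan(f[0])),f,s['position'],s['contact_force'],s['grasp_force'])
E
python3 -c "
from h import *
slope('w3.png')"
```

```text
-10 42 21.6 | -5 69 23.0 | 5 97 27.1 | 10 193 28.5 | 15 214 30.4 | 20 221 32.2 | 25 238 34.0 | 30 210 35.9 | 35 296 39.3 | 40 313 41.1 | 45 403 40.2 | 
slope 20.062793222671807 [ 0.36521186 24.18700538] [ 0.51315448 -0.18407411  0.04559727] [ 0.23620599 -1.10508677  0.31456825] 7.999675422906876
```

The lamp slopes 20° in the grip with its +y end up. I firm the grip, lift clear, shift and check the pose before lowering.

Converted, -2.5 cm / 75 = -0.0333, -1.2 cm / 75 = -0.016.

>>> play_rows(plan="0.1 0 0 -0.0067 0;0.1 0 0 -0.0267 0;0.1 0 0 -0.0333 0;0.1 -0.016 0 -0.0333 0;0.1 -0.016 0 -0.0333 0;0.1 -0.016 0 -0.0333 0", grip_force=30)

```text
t: 8.18
position: [0.5133, -0.1962, 0.0704]
eef_rot: [[-0.023, 1.0, -0.001], [1.0, 0.023, 0.0], [0.0, -0.001, -1.0]]
contact_force: [0.1, 0.3, -0.3]
gripper_width: 0.271
grasp_force: 30.0
```

```bash
python3 -c "
from h import *
slope('w4.png')
p,d,c=cap('side');cv2.imwrite('pics/s4.png',cv2.resize(p[180:330,330:530],None,fx=4,fy=4,interpolation=2)[:,:,::-1])
go(.5135-.00027,-.2073+.0115,.042+.021-.0103,91.5)"
```

```text
-10 41 21.6 | -5 72 22.8 | 5 103 27.0 | 10 200 28.4 | 15 199 30.2 | 20 232 31.8 | 25 244 33.7 | 30 213 35.5 | 35 288 38.9 | 40 308 40.8 | 45 413 40.1 | 
slope 19.737055043735996 [ 0.35878165 24.02790749] [ 0.5132638  -0.19600248  0.07040678] [ 0.00878864  0.32454389 -0.63415901] 29.998921751976013
t 8.275 shift cm [ 0.   -0.01  1.77] turn -0.12 width 0.27510180232626147
```

View pics/s4.png

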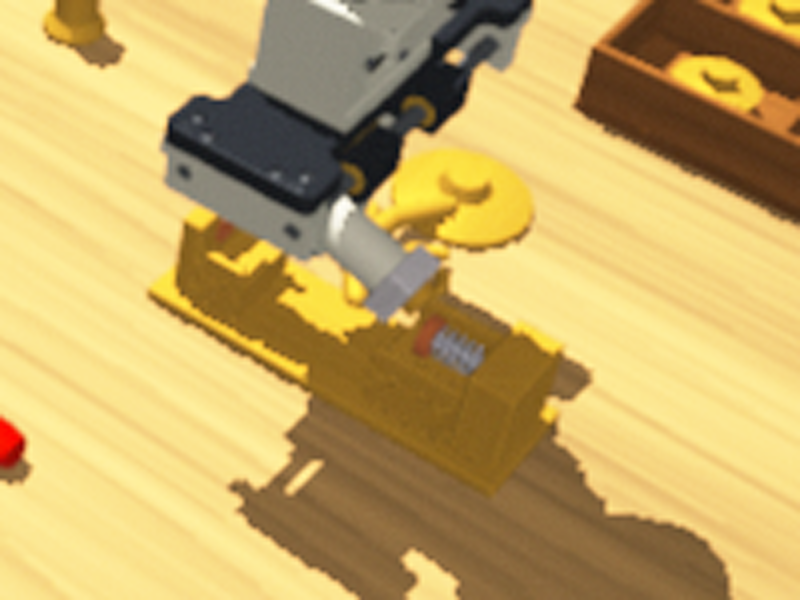

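The side crop shows the sloping lamp with its lower end at (405,285), above the bay and just short of the copper contact at (430,340). Lower it, then push.

Converted, 1.75 cm / 75 = 0.0233, -1.4 cm / 75 = -0.0187.

>>> play_rows(plan="0.1 0 0 0.0133 0;0.1 0 0 0.0233 0;0.1 0 0 0.0233 0;0.1 0 0 0.0233 0;0.1 -0.0067 0 0.0233 0;0.1 -0.0133 0 0.0233 0;0.1 -0.0187 0 0.0233 0;0.1 -0.0187 0 0.0233 0")

```text
t: 9.28
position: [0.5139, -0.2101, 0.0532]
eef_rot: [[-0.024, 1.0, 0.0], [1.0, 0.024, 0.0], [0.0, 0.0, -1.0]]
contact_force: [-0.5, 4.3, -0.9]
gripper_width: 0.273
grasp_force: 30.0
```

```bash
python3 -c "
from h import *
slope('w5.png')
p,d,c=cap('side');cv2.imwrite('pics/s5.png',cv2.resize(p[180:330,330:530],None,fx=4,fy=4,interpolation=2)[:,:,::-1])
go(.5138,-.2073-.0105,.042+.0205-.0103,91.5)"
```

```text
-10 36 21.8 | -5 48 22.9 | 5 132 26.8 | 10 195 28.4 | 15 206 30.2 | 20 229 32.0 | 25 241 33.9 | 30 219 35.6 | 35 289 38.9 | 40 309 40.7 | 45 419 40.0 | 
slope 19.769005119402625 [ 0.35941119 24.10370702] [ 0.51387019 -0.20984374  0.05320678] [ 0.52527388  3.77538648 -0.5542481 ] 29.997932016849518
t 9.375 shift cm [-0.81 -0.03  0.1 ] turn -0.11 width 0.273824442482973
```

View pics/s5.png

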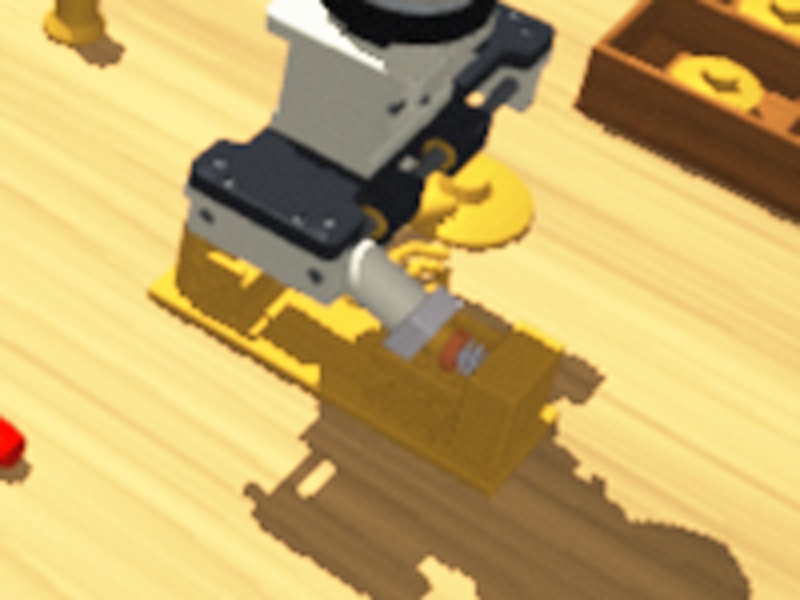

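The side crop shows the lower end in the bay with the contact pressed about 11 mm (disc at 458,352) and the lamp still sloping. I push the rest of the way.

Converted, -0.85 cm / 75 = -0.0113, -0.4 cm / 75 = -0.0053.

>>> play_rows(plan="0.1 -0.0053 0 0 0;0.1 -0.0113 0 0 0;0.1 -0.0113 0 0 0;0.1 -0.0113 0 0 0")

```text
t: 9.88
position: [0.5141, -0.2183, 0.0532]
eef_rot: [[-0.024, 1.0, -0.0], [1.0, 0.024, 0.0], [0.0, -0.0, -1.0]]
contact_force: [0.1, 6.7, -0.7]
gripper_width: 0.271
grasp_force: 30.0
```

```bash
python3 -c "
from h import *
slope('w6.png')"
```

```text
-10 41 21.8 | -5 110 22.9 | 5 69 27.1 | 10 194 28.3 | 15 206 30.1 | 20 227 31.9 | 25 241 33.8 | 30 221 35.8 | 35 285 39.0 | 40 310 40.7 | 45 420 40.2 | 
slope 19.695285684160023 [ 0.35795901 24.11116521] [ 0.51406453 -0.21823714  0.05314639] [-0.8040621   5.0250225   0.19653721] 29.997618198394775
```

Now tip down while keeping the lower end pressed in, with a softer grip so the lamp can pivot.

Converted, 2.1 cm / 75 = 0.028, 1.9 cm / 75 = 0.0253.

>>> play_rows(plan="0.1 0 0 0.004 0;0.1 0.0027 0 0.0087 0;0.1 0.0035 0 0.012 0;0.1 0.0043 0 0.0153 0;0.1 0.0048 0 0.0187 0;0.1 0.0051 0 0.022 0;0.1 0.0053 0 0.0253 0;0.1 0.0053 0 0.028 0;0.1 0.0053 0 0.028 0", grip_force=15)

```text
t: 11.05
position: [0.514, -0.2146, 0.0321]
eef_rot: [[-0.024, 1.0, -0.0], [1.0, 0.024, 0.0], [0.0, -0.0, -1.0]]
contact_force: [-0.3, 4.2, 0.6]
gripper_width: 0.281
grasp_force: 15.0
```

```bash
python3 -c "
from h import *
slope('w7.png')
p,d,c=cap('side');cv2.imwrite('pics/s7.png',cv2.resize(p[180:330,330:530],None,fx=4,fy=4,interpolation=2)[:,:,::-1])"
```

```text
-10 10 22.7 | -5 114 23.5 | 5 176 23.4 | 10 236 23.5 | 15 246 23.4 | 20 254 23.4 | 25 255 23.3 | 30 261 23.3 | 35 270 23.5 | 40 257 24.0 | 45 300 24.8 | 50 317 24.8 | 55 171 23.5 | 
slope 1.0530719108415487 [1.83816420e-02 2.30716501e+01] [ 0.51391583 -0.21459812  0.03214594] [-0.89236964  4.42938422  0.51406703] 14.999402314424515
```

View pics/s7.png

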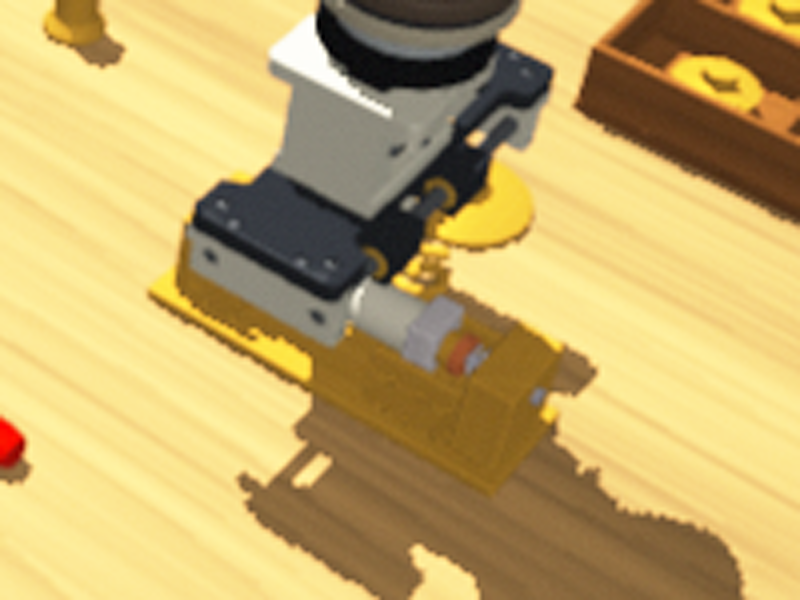

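The side crop shows the lamp lying level in the bay, collar at (435,330), with the contact pressed at (462,355). I ease it toward the block, open and rise.

Converted, -12 cm / 75 = -0.16, -7 cm / 75 = -0.0933.

>>> play_rows(plan="0.1 0.004 0 0.0007 0;0.1 0.008 0 0.0007 0;0.1 0.008 0 0.0007 0;0.6 0.008 0 0.0007 0;0.6 0.008 0 0.0007 0;0.6 0.008 0 0.0007 0;0.6 0.008 0 0.0007 0;0.6 0.008 0 0.0007 0;0.6 0.008 0 -0.0267 0;0.6 0.008 0 -0.0933 0;0.6 0.008 0 -0.16 0;0.6 0.008 0 -0.16 0")

```text
t: 12.65
position: [0.516, -0.2097, 0.1559]
eef_rot: [[-0.024, 1.0, 0.007], [1.0, 0.024, -0.002], [-0.002, 0.007, -1.0]]
contact_force: [0.5, -0.0, -1.0]
gripper_width: 0.597
grasp_force: 0.0
```

Converted, 28 cm / 75 = 0.3733, 24 cm / 75 = 0.32.

>>> play_rows(plan="0.6 0.08 0 0 0;0.6 0.16 0 0 0;0.6 0.24 0 0 0;0.6 0.32 0 0 0;0.6 0.3733 0 0 0;0.6 0.3733 0 0 0;0.6 0.3733 0 0 0")

```text
t: 13.52
position: [0.5067, 0.0706, 0.1518]
eef_rot: [[-0.024, 1.0, -0.001], [1.0, 0.024, -0.001], [-0.001, -0.001, -1.0]]
contact_force: [-0.4, -0.2, 0.1]
gripper_width: 0.599
grasp_force: 0.0
```

```bash
python3 - <<'E'
from h import *
print(status.get_obs()['t'],status.get_obs()['position'])
p,d,c=cap('top');W=pts(d,c);lamp(W,p,.035,.08)
cv2.imwrite('pics/t8.png',cv2.resize(p[125:195,345:470],None,fx=6,fy=6,interpolation=2)[:,:,::-1])
E
```

```text
13.525 [0.5067487  0.07059785 0.15176877]
[64. 18.] 611 [array([800.8, 498. ]), array([166. ,  31.8]), np.float64(89.4)] [[784.0, 415.0], [816.0, 415.0], [818.0, 581.0], [786.0, 581.0]] [0.07  0.078]
[63. 37.] 612 [array([760.4, 498.3]), array([166.2,  32.5]), np.float64(89.6)] [[743.0, 415.0], [776.0, 415.0], [777.0, 581.0], [745.0, 581.0]] [0.07  0.078]
[403. 155.] 680 [array([ 513.7, -205.6]), array([ 28. , 107.3]), np.float64(0.7)] [[499.0, -152.0], [500.0, -259.0], [528.0, -259.0], [527.0, -152.0]] [0.053 0.057]
[534. 352.] 488 [array([ 120.3, -463.9]), array([128.9,  34.5]), np.float64(0.5)] [[56.0, -447.0], [56.0, -482.0], [185.0, -481.0], [185.0, -446.0]] [0.048 0.051]
```

View pics/t8.png

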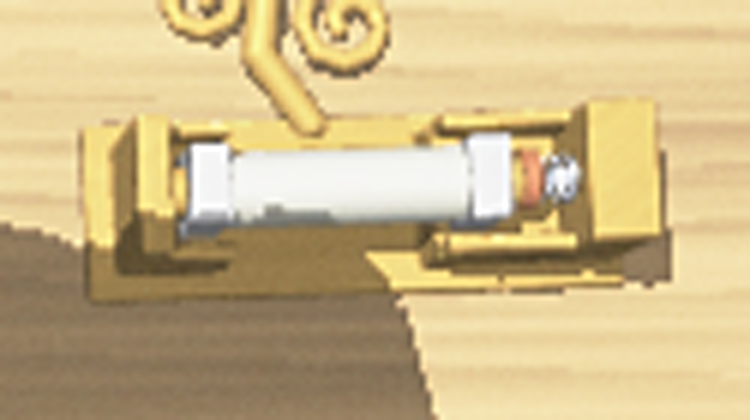

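The crop shows the lamp level in the bay, its left cap against the block at (180,185) and the contact pressed at (530,178). Its middle is at (0.5137, −0.2056), top at 0.056.

```bash
python3 -c "
from rig import arm
print(arm.hand_in())"
```

```text
the job is handed in; nothing more can be done
None
```

The 120 mm lamp is seated level in the picture light, held against the end block by the spring with the arm clear of it; I handed the job in at about 13.5 s, and no verdict came back.

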